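Feed a tray of glass past the sprung gate

TASK

Feed the small grey tray with its piece of glass along the chute, past the sprung gate: with one fingertip press the long steel bar beside the chute fully down so that the gate sinks into the floor, and keep it down while the other finger pushes the tray from behind until the whole tray is past the gate, then let the gate spring up behind it. Push only: do not grip or lift the tray or the glass, keep the tray flat on the chute floor, and leave the stone, marker and hand pad lying beside the chute alone.

Things in the scene. Friction and masses are not known exactly. Their poses are not given: they have to be found in the camera images.
- chute: Fixed plywood feed chute with aluminium side guides. Origin: on the bench (z = 0) under mid-channel, in the gate's plane y = 0. The tray is fed toward the chute's -y; -x is the side of the press bar, toward the robot. Channel: floor at z = 40 mm from y = +165 (open loading end) to -150 mm, 70 mm wide (72 beyond the gate); guides 4 mm thick, up to z = 58 mm; a 14 mm slot for the gate crosses floor and guides.
- end_stop (a point): Middle of the inner face of the chute's end stop, at floor level: chute (0, -150, 40) mm. The stop is a plate across the channel's far end, up to z = 66 mm. Axes as the chute's.
- gate (a joint): Sprung gate: an 8 mm thick steel arm rising through the slot, hinged parallel to the chute's y at chute x = +54, z = 31 mm. 0 = up (shut): its top slopes from 42 mm height at the far guide to 62 mm at the near guide. 0.30 rad = fully pressed (stop): top level, 4 mm under the channel floor; the tray clears it above 0.25. Pressing the bar takes about 2 N at first, 5 to 6 N at the stop; released, it springs up.
- gate_bar (a point): Middle of the top face of the gate's press bar: steel, 18 mm wide, 10 thick, 230 long, parallel to the chute (chute y = +170 to -60 mm) outside the near guide, turning with the gate. Shut: chute x = -51, z = 85 mm, its channel-side edge higher by 0.3 rad slope. Fully pressed: x = -62, z = 52 mm, level, so a second fingertip at that height in the channel meets the tray's rear wall.
- tray: Loose grey plastic open tray, 66 mm (across the chute) x 84 mm (along it) x 30 mm high, walls 3 mm, about 0.2 kg, in the channel before the gate. Origin: centre of its underside, 40 mm above the bench. Its rear wall, to be pushed, is 42 mm from the origin toward the chute's +y. Wholly past the gate: origin at chute y below -46 mm; at the end stop: -108 mm.
- blank: Loose amber cut-glass piece, 56 x 62 x 15 mm, 60 g, lying flat in the tray. Origin: centre of its underside.
- dress_stick: Loose pale dressing stone, 25 x 100 x 22 mm, on the bench beside the press bar; a bystander. Origin: centre of its underside.
- marker: Loose black and white marker pen, 17 mm thick, 135 mm long, on the bench on the far side of the chute; a bystander. Origin: centre of its underside.
- sanding_pad: Loose black hand pad, 57 x 92 x 22 mm, on the bench past the end of the chute; a bystander. Origin: centre of its underside.

How it is judged:
By the outcome, as a careful person would: the job done as asked, in the order asked, and still so for the second after the job is handed in, with the robot touching nothing.
It also fails if it takes over 38 s, if anything falls off the work surface, if the arm or the gripper's body presses on something with over 40 N, if the wrist force passes 120 N, or if a joint passes its speed limit or range.

ROBOT

A 6-joint arm with a two-finger parallel gripper is mounted at the origin on a cart in front of the work surface, level with it; the furniture and walls round the work are solid. World frame = base frame: x ahead of the robot, y to its left, z up, the work surface at z = 0. Lengths are in m, angles in rad, forces in N, time in s.
With the tool pointing down it reaches from about 0.275 to 0.825 m from the base axis. Payload 4.9 kg.
Tool frame: the origin (TCP) lies at the very end of the fingers, on their centre line; the grasp point (between the pads) lies 19 mm behind it (manip.grip_depth is the z of the grasp point in the tool frame, in m); z points along the fingers, y is the line along which they close (so a half turn about z gives the same grasp; the last joint's range is limited). The gripper opens to 85 mm and grips with 20 to 120 N. Pads are 22 mm wide; open, the fingers measure 114 mm over their backs; the gripper's body (76 mm by 85 mm) begins 54 mm behind the grasp point. The pads swing forward as they close: fully open they stand 13 mm farther back than shut.
Start: joints at [-1.383, 0.326, -0.193, 1.052, 0, 1.437], TCP at [0.174, -0.522, 0.231] pointing down, gripper open.
Joint ranges: [-2.65, 2.65], [-0.97, 1.79], [-1.3, 1.35], [-1.93, 2.1], [-1.47, 1.37], [-3.14, 3.14]. Speed limits (rad/s): [2.57, 2.57, 3.14, 3.14, 3.14, 3.14].

INTERFACE

Orientations are given as a rotation vector (axis times angle).
In Python, from workcell import manip gives the robot as it stands.
- The arm moves only by the tool move_arm, never from a script. Its argument "deltas" is a list of rows, each a list of 5 numbers: the opening, from 0 (shut) to 1 (fully open), then the shift along the tool's x, y, z in m, then the turn about the tool's z in rad. In form: [[jaw, x, y, z, turn], ...]. A call has exactly 10 rows; each row shifts and turns the commanded pose from where the row before left it, along the tool's axes as they then stand; what a row does not reach is not made up. A row lasts 1/12 s, in which the tool goes at most 41.7 mm and 7.16 degrees, less where a joint would pass 70% of its speed; a pose out of reach is approached as far as the arm can. A call with a gripper value outside its range is refused whole. The fingers move at their own pace and stop on an object; "squeeze" is the grip in N (left out, the last holds). Time passes only in rows, so rows that do not move let the fingers close, or fill a call up. It gives the time, the measured TCP pose, the force, the opening and the grip force at its end, in the units of the state.
- manip.sense(): the state, without advancing time (a new reading comes with each control period).
- manip.capture(name): name is "scene" or "side" or "wrist"; returns (picture, depth): 420x560x3 uint8, red, green, blue; 420x560 float32, m along the optical axis (not along the pixel's ray), 0 where there is no reading.
- manip.camera_model(name): a dict with "vertical_fov" (degrees; the focal length in pixels is half the picture's height over the tangent of half this angle, whatever the lens; pixels are square), "cx", "cy" (the principal point, pixels), "extrinsics" (4x4, takes a point from camera to world coordinates); the wrist camera has in their place "tool_from_camera" (4x4, takes a point from camera to tool coordinates, whose origin is the TCP and whose axes are the flange's). Camera axes: x right, y down, z forward; pixel columns grow to the right and rows downward; lengths in m; the calibration is good to about 2 mm. The wrist camera is an equidistant fisheye: a pixel r from the principal point sees the ray r / f radians off the axis. A picture is of the moment at which its call begins: read the wrist's pose just before it. camera_model takes no time and is no camera call.
- manip.job_done(): hands the job in; it is judged then, once.
Trained networks look in the newest picture that a camera, given by its name, has taken for a name from the list of things; names that differ only in an ending like _2 or _b are one class to them, and where a whole thing is asked for, a point or a joint stands for the part that bears it (a point fixed in the world has none). Each returns a list of dicts, best first, with "conf" (0 to 1); they miss things now and then, are a little off and sometimes report something else, mostly with a low value. They report only what shows in the picture. A call takes as long as a camera call.
- manip.recognise(camera, query): "position" ([x, y, z] in m, in the coordinates of the camera as it stood for that picture, good to about 4 mm: the middle of the surface that is visible of it).
- manip.mark_of(camera, query): "position" ([x, y, z] in m, in the coordinates of the camera as it stood for that picture, good to about 4 mm: a listed point, or the origin of a listed thing).
The state is a dict: "clock": time; "qpos": joint angles; "qvel": joint speeds; "joint_efforts": joint torques, N m; "position": TCP position; "eef_rot": TCP orientation; "ft_force": force on the tool from outside, world axes, zero at the start; "torque": the same for the moment, N m; "width": finger opening in m; "finger_force": force on a finger pad.
Only numpy, scipy, OpenCV 4.12 (cv2) and the standard library are available. Lean on these libraries where they do the work, as an engineer would, in place of code of your own. Each camera call takes 0.05 s, during which the arm holds its last target. There are 200 camera calls.

## Working session

There is one attempt and no reset: what is moved stays moved. The work goes in short steps, Python scripts to look and compute and a tool call to move; the robot and the scene stay as the last step left them, time stands still between calls to the robot, and variables do not carry over. Pictures are saved under pics/ and viewed, at most 10 in all, crops included, and the job is handed in when it is done.

Besides the shell and the picture viewer there is one more tool, called as name([rows], argument=value, ...), one row to a line, values as JSON. move_arm: Moves the arm, as the interface text tells. Its arguments: {"type":"object","properties":{"deltas":{"type":"array","items":{"type":"array","items":{"type":"number"}}},"squeeze":{"type":"number"}},"required":["deltas"]}

```bash
mkdir -p pics
cat > h.py <<'E'
from workcell import manip
import numpy as np, cv2
from scipy.spatial.transform import Rotation as R
def T(cam,s=None):
    m=manip.camera_model(cam)
    if cam!='wrist': return np.array(m['extrinsics'])
    s=s or manip.sense(); A=np.eye(4); A[:3,:3]=R.from_rotvec(s['eef_rot']).as_matrix(); A[:3,3]=s['position']
    return A@np.array(m['tool_from_camera'])
def ask(cam,q,M,f='mark_of'):
    return [(round(d['conf'],2),np.round((M@np.r_[d['position'],1])[:3],4)) for d in getattr(manip,f)(cam,q)[:2]]
def cloud(cam,depth):
    m=manip.camera_model(cam);M=np.array(m['extrinsics']);h,w=depth.shape
    f=h/2/np.tan(np.radians(m['vertical_fov']/2)); v,u=np.mgrid[:h,:w]
    P=np.stack([(u-m['cx'])/f*depth,(v-m['cy'])/f*depth,depth],-1)
    return P@M[:3,:3].T+M[:3,3]
E
python3 - <<'E'
from h import *
s=manip.sense(); print(s)
for c in ['scene','side']:
    im,d=manip.capture(c); cv2.imwrite(f'pics/{c}.png',im[...,::-1]); np.save(c,d); M=T(c)
    for q in ['chute','end_stop','gate_bar','tray','blank','dress_stick','marker','sanding_pad']: print(c,q,ask(c,q,M))
E
```

```text
{'clock': 0.0, 'qpos': array([-1.38319665e+00,  3.26933978e-01, -1.93588716e-01,  1.05194021e+00,
        1.63213529e-05,  1.43664812e+00]), 'qvel': array([-0.0011548 ,  0.00110217,  0.00012287, -0.00038083,  0.0003836 ,
        0.00075782]), 'joint_efforts': array([ 6.60626411e-04, -4.43399549e+01,  2.62442333e+01,  1.56549539e-02,
        1.09145428e-04,  1.45758366e-05]), 'position': array([ 0.17386151, -0.52120896,  0.23050535]), 'eef_rot': array([-3.09938248e+00, -5.02956262e-01,  4.43039042e-05]), 'ft_force': array([-0.57440758, -0.61010288,  0.60684072]), 'torque': array([-0.07325846, -0.02691381, -0.01800843]), 'finger_force': 0.0, 'width': 0.08554956620113931}
scene chute [(0.59, array([ 0.5781, -0.01  , -0.0044]))]
scene end_stop [(0.91, array([ 0.5964, -0.1597,  0.0406]))]
scene gate_bar [(0.8, array([0.5182, 0.0377, 0.084 ]))]
scene tray [(0.88, array([0.5663, 0.0728, 0.042 ]))]
scene blank [(0.61, array([0.5609, 0.0782, 0.0412]))]
scene dress_stick [(0.61, array([ 4.509e-01, -6.190e-02, -2.000e-04]))]
scene marker [(0.74, array([ 0.7191, -0.0355, -0.0015]))]
scene sanding_pad [(0.74, array([ 0.6281, -0.2564, -0.0022]))]
side chute [(0.61, array([ 0.5777, -0.0132,  0.001 ])), (0.44, array([0.523 , 0.0357, 0.0879]))]
side end_stop [(0.55, array([ 0.599 , -0.1637,  0.0416]))]
side gate_bar [(0.93, array([0.5185, 0.038 , 0.0908]))]
side tray [(0.77, array([0.5686, 0.0783, 0.0393]))]
side blank [(0.75, array([0.5654, 0.0792, 0.0423]))]
side dress_stick [(0.84, array([ 0.4509, -0.0613, -0.0015])), (0.61, array([0.5701, 0.0732, 0.0365]))]
side marker [(0.68, array([ 0.7144, -0.0308,  0.0046]))]
side sanding_pad [(0.66, array([ 0.6294, -0.257 , -0.0023])), (0.28, array([ 0.7168, -0.0343,  0.0021]))]
```

View pics/scene.png

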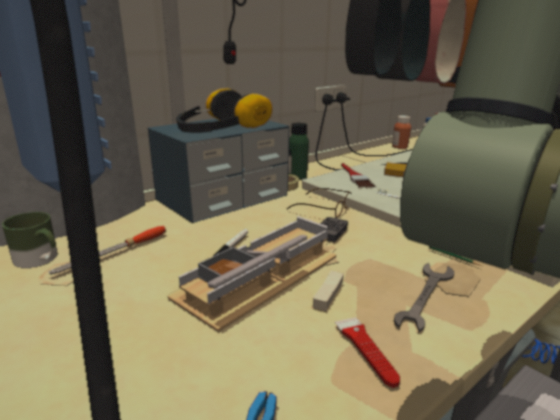

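View pics/side.png

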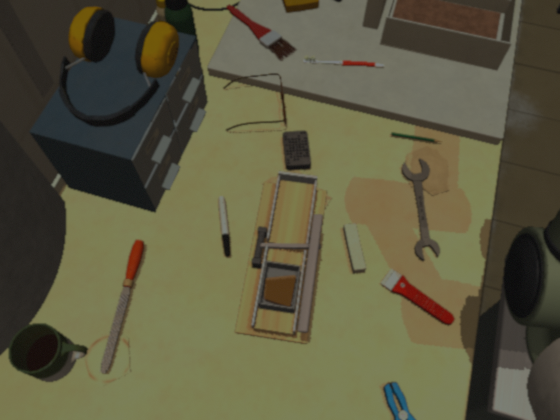

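Run:
```python
from h import *
for c in ['scene','side']:
    P=cloud(c,np.load(c+'.npy')); ok=np.load(c+'.npy')>0
    P=P[ok]; print(c,T(c)[:3,3])
    # bar: points z .072-.1 near
    b=P[(P[:,2]>.076)&(P[:,2]<.1)&(P[:,0]>.45)&(P[:,0]<.6)&(abs(P[:,1])<.25)]
    if len(b)>50:
        l=cv2.fitLine(b[:,:2].astype(np.float32),cv2.DIST_HUBER,0,.01,.01).ravel(); l[:2]*=np.sign(l[1])
        t=(b[:,:2]-l[2:])@l[:2]; print('bar',len(b),l,np.percentile(t,[0.5,99.5]),'angle',np.degrees(np.arctan2(-l[0],l[1])),b.mean(0), [l[2:]+l[:2]*k for k in np.percentile(t,[.5,50,99.5])])
    g=P[(P[:,2]>.052)&(P[:,2]<.0605)&(P[:,0]>.58)&(P[:,0]<.66)&(P[:,1]>-.14)&(P[:,1]<.2)]
    l=cv2.fitLine(g[:,:2].astype(np.float32),cv2.DIST_HUBER,0,.01,.01).ravel(); print('farguide',len(g),l, 'deg',np.degrees(np.arctan(-l[0]/l[1])))
```

```text
scene [0.01419663 0.42852999 0.44088353]
bar 888 [-0.14939776  0.98877716  0.5072144   0.05593766] [-0.13472384  0.0922704 ] angle 8.592027 [0.50994031 0.04880436 0.0835308 ] [array([ 0.52734187, -0.07727419]), array([0.50733025, 0.05517111]), array([0.49342944, 0.14717253])]
farguide 419 [ 0.17319117 -0.98488826  0.6045689   0.02196593] deg 9.9734125
side [0.47666855 0.37956015 0.9531386 ]
bar 1208 [-0.14792596  0.9889984   0.51925594  0.04379081] [-0.1200264   0.10647553] angle 8.506752 [0.51925596 0.0437908  0.08484577] [array([ 0.53701096, -0.07491512]), array([0.51879401, 0.04687914]), array([0.50350544, 0.14909494])]
farguide 526 [ 0.18730594 -0.98230165  0.6099158   0.01954698] deg 10.795603
```

The scene picture shows the chute mid-bench (175–335, 225–315), with the tray and amber glass at the left, loading end (~225, 265). The side view shows the chute from above: end stop at about (297, 178), tray (280, 290), bar from (318, 215) to (303, 330), and the stone beside it at (354, 247). The bar fit (about 8.6° yaw) and the network marks agree, so I'm computing the approach now.

Run:
```python
import numpy as np
p=np.array([.174,-.5212]);g=np.array([.527,.1335]);n=20
a0=np.radians(-71.6);a=a0;st=(g-p)/n
for i in range(n):
    y=np.array([np.cos(a),np.sin(a)]);x=np.array([-np.sin(a),np.cos(a)])
    t=-0.0876 if 2<=i<18 else 0
    print([.5,round(st@x,4),round(st@y,4),.0015,t],end=',\n' if i%10<9 else '\n\n'); a-=t
print(np.degrees(a))
```

```text
[0.5, np.float64(0.0271), np.float64(-0.0255), 0.0015, 0],
[0.5, np.float64(0.0271), np.float64(-0.0255), 0.0015, 0],
[0.5, np.float64(0.0271), np.float64(-0.0255), 0.0015, -0.0876],
[0.5, np.float64(0.0292), np.float64(-0.023), 0.0015, -0.0876],
[0.5, np.float64(0.0311), np.float64(-0.0204), 0.0015, -0.0876],
[0.5, np.float64(0.0328), np.float64(-0.0176), 0.0015, -0.0876],
[0.5, np.float64(0.0342), np.float64(-0.0146), 0.0015, -0.0876],
[0.5, np.float64(0.0353), np.float64(-0.0116), 0.0015, -0.0876],
[0.5, np.float64(0.0362), np.float64(-0.0085), 0.0015, -0.0876],
[0.5, np.float64(0.0368), np.float64(-0.0053), 0.0015, -0.0876]

[0.5, np.float64(0.0371), np.float64(-0.002), 0.0015, -0.0876],
[0.5, np.float64(0.0372), np.float64(0.0012), 0.0015, -0.0876],
[0.5, np.float64(0.0369), np.float64(0.0045), 0.0015, -0.0876],
[0.5, np.float64(0.0364), np.float64(0.0077), 0.0015, -0.0876],
[0.5, np.float64(0.0356), np.float64(0.0108), 0.0015, -0.0876],
[0.5, np.float64(0.0345), np.float64(0.0139), 0.0015, -0.0876],
[0.5, np.float64(0.0331), np.float64(0.0169), 0.0015, -0.0876],
[0.5, np.float64(0.0315), np.float64(0.0197), 0.0015, -0.0876],
[0.5, np.float64(0.0297), np.float64(0.0224), 0.0015, 0],
[0.5, np.float64(0.0297), np.float64(0.0224), 0.0015, 0]

8.705764565536178
```

move_arm([
  [0.5,0.027,-0.0255,0.0015,0],
  [0.5,0.027,-0.0255,0.0015,0],
  [0.5,0.027,-0.0255,0.0015,-0.0876],
  [0.5,0.029,-0.023,0.0015,-0.0876],
  [0.5,0.031,-0.0205,0.0015,-0.0876],
  [0.5,0.033,-0.0175,0.0015,-0.0876],
  [0.5,0.034,-0.0145,0.0015,-0.0876],
  [0.5,0.035,-0.0115,0.0015,-0.0876],
  [0.5,0.036,-0.0085,0.0015,-0.0876],
  [0.5,0.037,-0.005,0.0015,-0.0876],
])

```text
clock: 1.73
position: [0.3503, -0.1935, 0.2165]
eef_rot: [2.736, 1.542, 0.001]
ft_force: [0.8, -0.1, 0.1]
width: 0.0425
finger_force: 0.0
```

move_arm([
  [0.5,0.037,-0.002,0.0015,-0.0876],
  [0.5,0.037,0.001,0.0015,-0.0876],
  [0.5,0.037,0.0045,0.0015,-0.0876],
  [0.5,0.0365,0.0075,0.0015,-0.0876],
  [0.5,0.0355,0.011,0.0015,-0.0876],
  [0.5,0.0345,0.014,0.0015,-0.0876],
  [0.5,0.033,0.017,0.0015,-0.0876],
  [0.5,0.0315,0.0195,0.0015,-0.0876],
  [0.5,0.0295,0.0225,0.0015,0],
  [0.5,0.0295,0.0225,0.0015,0],
])

```text
clock: 2.57
position: [0.5267, 0.1338, 0.2013]
eef_rot: [2.045, 2.385, 0.0]
ft_force: [1.3, -0.5, 1.1]
width: 0.0425
finger_force: 0.0
```

Run:
```python
from h import *
s=manip.sense(); print(s['clock'],s['position'],s['qpos'],s['width'])
c='wrist'; s=manip.sense(); im,d=manip.capture(c); cv2.imwrite('pics/w1.png',im[...,::-1]); np.save('w1',d); M=T(c,s)
for q in ['chute','end_stop','gate_bar','tray','blank']: print(q,ask(c,q,M))
s=manip.sense(); print(s['position'],R.from_rotvec(s['eef_rot']).as_matrix().round(3))
m=manip.camera_model(c); f=210/np.tan(np.radians(m['vertical_fov']/2)); h,w=d.shape
v,u=np.mgrid[:h,:w]; dx,dy=u-m['cx'],v-m['cy']; r=np.hypot(dx,dy)+1e-9; th=r/f
P=np.stack([dx/r*np.tan(th)*d,dy/r*np.tan(th)*d,d],-1)@M[:3,:3].T+M[:3,3]; P[(d<=0)|(th>1.4)]=np.nan; np.save('w1P',P)
Q=P.reshape(-1,3); Q=Q[np.isfinite(Q[:,0])]
def fit(lo,hi,xa,xb,ya,yb):
    b=Q[(Q[:,2]>lo)&(Q[:,2]<hi)&(Q[:,1]>ya)&(Q[:,1]<yb)]; b=b[(b[:,0]+.151*b[:,1]>xa)&(b[:,0]+.151*b[:,1]<xb)]
    l=cv2.fitLine(b[:,:2].astype(np.float32),cv2.DIST_HUBER,0,.01,.01).ravel(); t=(b[:,:2]-l[2:])@l[:2]
    print(len(b),l,np.degrees(np.arctan(-l[0]/l[1])),np.percentile(t,[1,99]))
fit(.078,.1,.5,.55,-.2,.25); fit(.05,.062,.6,.63,-.14,-.02); fit(.05,.062,.6,.63,-.0,.2)
```

```text
2.5667 [0.52665355 0.13382468 0.20129534] [ 1.13062432e-01  3.35687067e-01 -2.58886590e-01  9.75839193e-01
 -1.57133610e-04  1.53062082e+00] 0.042488027095881564
chute [(0.89, array([ 5.799e-01, -9.700e-03, -1.000e-04]))]
end_stop []
gate_bar [(0.9, array([0.5248, 0.0365, 0.0873]))]
tray []
blank [(0.78, array([0.5655, 0.0768, 0.0396]))]
[0.52534965 0.13117452 0.20111422] [[-0.151  0.988 -0.001]
 [ 0.988  0.151 -0.   ]
 [-0.    -0.001 -1.   ]]
3587 [ 0.14824428 -0.9889508   0.5153782   0.06455895] 8.525192 [-0.0843806   0.11357409]Traceback (most recent call last):
  File "<stdin>", line 14, in <module>
  File "<stdin>", line 12, in fit
cv2.error: OpenCV(4.12.0) /io/opencv/modules/imgproc/src/linefit.cpp:50: error: (-215:Assertion failed) count > 0 in function 'fitLine2D_wods'
```

View pics/w1.png

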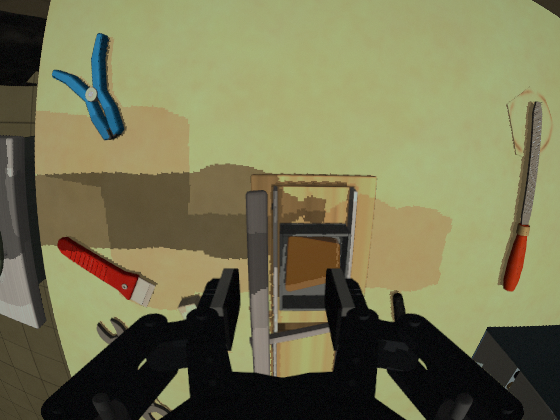

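The wrist view shows the bar at the left (columns 247–268, its near end at row 192) and the tray between the guides with its rear wall at about row 228. The glass is at (310, 262) and the fingers sit either side, as planned. Next I'm refining the chute frame from the wrist depth.

Run:
```python
from h import *
P=np.load('w1P.npy').reshape(-1,3); P=P[np.isfinite(P[:,0])]
a=np.radians(8.6); X=np.array([np.cos(a),np.sin(a)]);Y=np.array([-X[1],X[0]]); o=np.array([.5785,-.0100])
c=np.c_[(P[:,:2]-o)@X,(P[:,:2]-o)@Y,P[:,2]]*1000
def prof(m,ax,b):
    q=c[m]; 
    for k in range(b[0],b[1],b[2]):
        s=q[(q[:,ax]>=k)&(q[:,ax]<k+b[2])]
        if len(s): print(k,len(s),np.percentile(s[:,2],[10,50,90]).round(1),end=' | ')
    print('\n')
print('across, y 90..110'); prof((c[:,1]>140)&(c[:,1]<155)&(c[:,2]<100),0,(-70,46,3))
print('across tray'); prof((c[:,1]>60)&(c[:,1]<110)&(c[:,2]<100),0,(-70,46,3))
print('along, x -20..20'); prof((abs(c[:,0])<20)&(c[:,2]<100),1,(30,180,3))
print('bar along'); prof((c[:,0]>-57)&(c[:,0]<-45)&(c[:,2]<100)&(c[:,1]>150),1,(150,190,3))
```

```text
across, y 90..110
-70 17 [-3.2 -2.1 -1.5] | -67 16 [-3.1 -2.1 -1.2] | -64 8 [7.4 8.6 9.1] | -61 55 [ 8.7 85.3 86.8] | -58 65 [ 9.1 87.2 88.2] | -55 75 [85.5 86.8 87.7] | -52 68 [ 9.9 85.8 86.8] | -49 73 [ 8.6 84.8 85.8] | -46 110 [ 8.2 83.2 84.7] | -43 46 [ 8.2 41.4 81.6] | -40 46 [40.4 57.9 58.9] | -37 47 [40.2 57.9 59.1] | -34 44 [39.7 40.5 41.4] | -31 43 [39.6 40.5 41.1] | -28 45 [39.7 40.4 41.2] | -25 50 [39.4 40.3 41.4] | -22 52 [39.3 40.5 41.3] | -19 45 [39.3 40.3 41.2] | -16 43 [39.4 40.1 41. ] | -13 44 [39.8 40.5 41.4] | -10 42 [39.2 40.2 41.2] | -7 45 [39.8 40.5 41.6] | -4 41 [39.4 40.5 41.1] | -1 46 [39.8 40.4 41.3] | 2 47 [39.9 40.4 41.5] | 5 43 [39.4 40.5 41.3] | 8 42 [39.5 40.3 40.9] | 11 50 [39.6 40.4 41.3] | 14 45 [39.7 40.6 41.4] | 17 43 [39.6 40.4 40.9] | 20 45 [39.5 40.4 41.4] | 23 45 [39.6 40.6 41.4] | 26 44 [39.4 40.1 41.2] | 29 45 [39.6 40.4 41.2] | 32 42 [39.3 40.3 41.2] | 35 111 [41.2 54.4 59.1] | 38 22 [56.9 58.4 59.3] | 

across tray
-64 3 [81.6 82.  82.1] | -61 115 [84.  86.3 87.6] | -58 161 [86.6 87.5 88.2] | -55 159 [86.1 86.9 87.7] | -52 165 [84.9 86.  86
[... 1710 characters left out ...]
 | 144 123 [39.4 40.3 41.2] | 147 116 [39.6 40.4 41.3] | 150 119 [39.5 40.3 41.2] | 153 128 [39.5 40.4 41.3] | 156 189 [ 7.9 39.7 41. ] | 159 239 [ 8.  39.3 41.1] | 162 186 [ 7.8  9.2 40.3] | 165 159 [-2.4  7.4  8.8] | 168 97 [-2.7 -1.9 -0.9] | 171 107 [-2.9 -2.1 -1.3] | 174 93 [-3.  -2.1 -1.2] | 177 96 [-2.8 -2.  -1.1] | 

bar along
150 62 [ 8.7 85.3 87.3] | 153 85 [ 8.  84.9 87.2] | 156 74 [ 7.9 85.1 87.5] | 159 83 [ 8.3 84.9 87.5] | 162 83 [ 8.3 85.  87.8] | 165 120 [ 3.9 83.  86.9] | 168 44 [-2.7 -1.5 83.2] | 171 30 [-2.9 -2.1 -0.8] | 174 33 [-2.8 -2.1 -1.2] | 177 30 [-3.1 -2.2 -1.5] | 180 25 [-2.6 -1.5 -1. ] | 183 33 [-2.8 -2.  -1.2] | 186 33 [-3.  -1.9 -1.1] | 189 33 [-2.9 -2.1 -1. ] |
```

move_arm([
  [0.5,0,0.002,0.012,0],
  [0.5,0,0,0.012,0],
  [0.5,0,0,0.012,0],
  [0.5,0,0,0.012,0],
  [0.5,0,0,0.012,0],
  [0.5,0,0,0.012,0],
  [0.5,0,0,0.012,0],
  [0.5,0,0,0.012,0],
  [0.5,0,0,0.005,0],
  [0.5,0,0,0,0],
])

```text
clock: 3.7
position: [0.5268, 0.1309, 0.0995]
eef_rot: [-2.047, -2.381, 0.003]
ft_force: [0.3, -0.3, 0.4]
width: 0.0423
finger_force: 0.0
```

move_arm([
  [0.5,0,0,0.004,0],
  [0.5,0,0,0.004,0],
  [0.5,0,0,0.004,0],
  [0.5,0,0,0.004,0],
  [0.5,0,0,0.004,0],
  [0.5,0,0,0.004,0],
  [0.5,0,0,0.004,0],
  [0.5,0,0,0.002,0],
  [0.5,0,0,0,0],
  [0.5,0,0,0,0],
])

```text
clock: 4.53
position: [0.5278, 0.1322, 0.0702]
eef_rot: [-2.045, -2.384, 0.001]
ft_force: [-1.4, -0.5, 3.5]
width: 0.0428
finger_force: 1.6
```

move_arm([
  [0.5,0,0,0.003,0],
  [0.5,0,0,0.003,0],
  [0.5,0,0,0.003,0],
  [0.5,0,0,0.003,0],
  [0.5,0,0,0.003,0],
  [0.5,0,0,0.002,0],
  [0.5,0,0,0.001,0],
  [0.5,0,0,0,0],
  [0.5,0,0,0,0],
  [0.5,0,0,0,0],
])

```text
clock: 5.37
position: [0.5275, 0.1321, 0.0521]
eef_rot: [-2.045, -2.384, 0.001]
ft_force: [-2.7, -0.6, 5.8]
width: 0.0429
finger_force: 2.6
```

```bash
cat >> h.py <<'E'
def look(n):
    s=manip.sense(); im,d=manip.capture('wrist'); cv2.imwrite(f'pics/{n}.png',im[...,::-1]); M=T('wrist',s)
    m=manip.camera_model('wrist'); f=210/np.tan(np.radians(m['vertical_fov']/2)); h,w=d.shape
    v,u=np.mgrid[:h,:w]; dx,dy=u-m['cx'],v-m['cy']; r=np.hypot(dx,dy)+1e-9; th=r/f
    P=np.stack([dx/r*np.tan(th)*d,dy/r*np.tan(th)*d,d],-1)@M[:3,:3].T+M[:3,3]; P=P[(d>0)&(th<1.4)]
    a=np.radians(8.6); X=np.array([np.cos(a),np.sin(a)]);Y=np.array([-X[1],X[0]]); o=np.array([.5785,-.0125])
    t=s['position'][:2]-o; print(s['clock'],'tcp chute',1000*t@X,1000*t@Y,s['position'][2],s['ft_force'],s['torque'])
    return np.c_[(P[:,:2]-o)@X,(P[:,:2]-o)@Y,P[:,2]]*1000
E
python3 - <<'E'
from h import *
c=look('w2')
b=c[(c[:,0]>-80)&(c[:,0]<-44)&(c[:,2]>30)&(c[:,2]<95)&(c[:,1]>20)&(c[:,1]<120)]
for k in range(-80,-44,4):
    s=b[(b[:,0]>=k)&(b[:,0]<k+4)]
    if len(s)>5: print(k,len(s),np.percentile(s[:,2],[10,50,90]).round(1))
b=c[(abs(c[:,0])<20)&(c[:,2]>66)&(c[:,2]<74)]; print('tray wall y',np.percentile(b[:,1],[2,25,50,75,98]).round(1))
E
```

```text
5.3667 tcp chute -28.77045719365911 150.62725428465657 0.052124227763554826 [-2.71698685 -0.5627714   5.7733199 ] [-1.77907701e-01  8.89576820e-01  1.99764735e-04]
-60 132 [53.8 54.5 55.1]
-56 304 [52.4 54.  54.9]
-52 51 [48.9 51.3 52.8]
tray wall y [126.1 128.3 144.7 157.6 161.6]
```

View pics/w2.png

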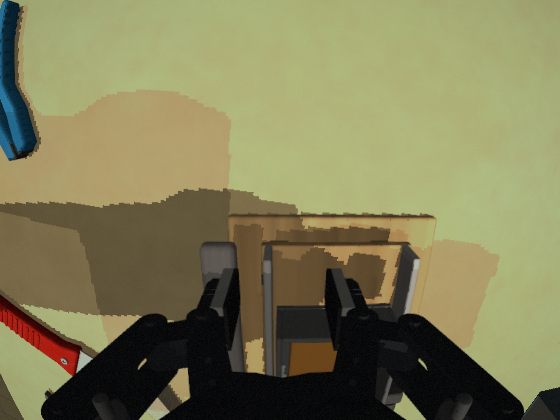

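The bar (columns 203–238) is almost down and the channel finger stands behind the tray's rear wall (row 307–340). Now I'll press to the stop.

move_arm([
  [0.5,0,0,0.001,0],
  [0.5,0,0,0.001,0],
  [0.5,0,0,0.001,0],
  [0.5,0,0,0.001,0],
  [0.5,0,0,0,0],
  [0.5,0,0,0,0],
  [0.5,0,0,0,0],
  [0.5,0,0,0,0],
  [0.5,0,0,0,0],
  [0.5,0,0,0,0],
])

```text
clock: 6.25
position: [0.5275, 0.1322, 0.0494]
eef_rot: [-2.045, -2.384, 0.001]
ft_force: [-7.3, -0.0, 16.7]
width: 0.0429
finger_force: 8.3
```

move_arm([
  [0.5,-0.002,0,-0.0005,0],
  [0.5,-0.003,0,0,0],
  [0.5,-0.003,0,0,0],
  [0.5,-0.003,0,0,0],
  [0.5,-0.003,0,0,0],
  [0.5,-0.003,0,0,0],
  [0.5,-0.003,0,0,0],
  [0.5,-0.003,0,0,0],
  [0.5,-0.003,0,0,0],
  [0.5,-0.003,0,0,0],
])

```text
clock: 7.08
position: [0.5344, 0.1057, 0.0499]
eef_rot: [-2.044, -2.385, -0.01]
ft_force: [-1.0, 6.4, 8.8]
width: 0.0426
finger_force: 4.8
```

Run:
```python
from h import *
c=look('w3'); M=T('wrist')
for q in ['tray','blank']: print(q,ask('wrist',q,M))
```

```text
7.0833 tcp chute -25.962315129262223 123.47116697639846 0.049888798821070134 [-0.95890565  6.40544148  8.80124811] [ 1.27956633  0.39213538 -0.04974462]
tray []
blank [(0.79, array([0.5681, 0.0594, 0.0399]))]
```

View pics/w3.png

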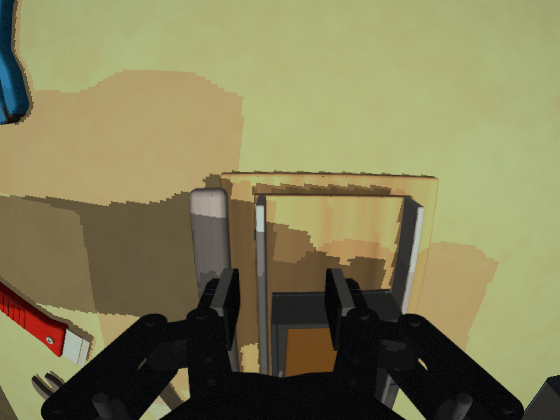

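The finger now touches the tray's rear wall (row 293) and has moved the tray about 15 mm with the bar held down. TCP has drifted about 3 mm toward the channel, so I'll correct that while continuing.

move_arm([
  [0.5,-0.004,-0.001,0.0005,0],
  [0.5,-0.004,-0.001,0,0],
  [0.5,-0.004,-0.001,0,0],
  [0.5,-0.004,0,0,0],
  [0.5,-0.004,0,0,0],
  [0.5,-0.004,0,0,0],
  [0.5,-0.004,0,0,0],
  [0.5,-0.004,0,0,0],
  [0.5,-0.004,0,0,0],
  [0.5,-0.004,0,0,0],
])

```text
clock: 8.07
position: [0.5379, 0.0662, 0.0499]
eef_rot: [-2.044, -2.385, -0.013]
ft_force: [-1.0, 7.9, 12.9]
width: 0.0425
finger_force: 6.3
```

Run:
```python
from h import *
c=look('w4'); s=manip.sense(); print(s['qpos'],R.from_rotvec(s['eef_rot']).as_matrix().round(3))
im,d=manip.capture('side'); cv2.imwrite('pics/s4.png',cv2.resize(im[150:350,220:370,::-1],None,fx=3,fy=3,interpolation=cv2.INTER_CUBIC))
```

```text
8.0667 tcp chute -28.35962209431814 83.88348964945646 0.04988728394685758 [-1.04365809  7.89940739 12.92408661] [ 1.66960894  0.55140926 -0.15644692]
[-0.01843815  0.4987745  -0.44944584  0.61781373  0.00563686  1.39911286] [[-0.153  0.988  0.005]
 [ 0.988  0.153  0.006]
 [ 0.005  0.006 -1.   ]]
```

View pics/s4.png

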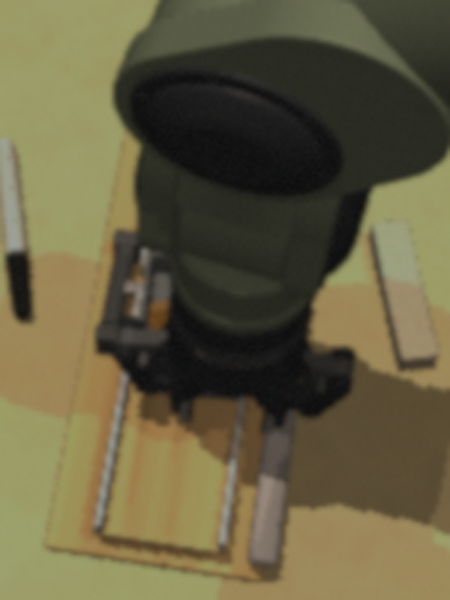

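The crop shows one finger on the bar (~275, 420) and the other in the channel (~190, 405), with the stone and marker untouched. The tray front is already over the sunk gate, so I'm continuing.

move_arm([
  [0.5,-0.005,0,0,0],
  [0.5,-0.005,0,0,0],
  [0.5,-0.005,0,0,0],
  [0.5,-0.005,0,0,0],
  [0.5,-0.005,0,0,0],
  [0.5,-0.005,0,0,0],
  [0.5,-0.005,0,0,0],
  [0.5,-0.005,0,0,0],
  [0.5,-0.005,0,0,0],
  [0.5,-0.005,0,0,0],
])

```text
clock: 9.0
position: [0.5453, 0.0167, 0.0498]
eef_rot: [-2.044, -2.385, -0.012]
ft_force: [-1.8, 8.9, 13.7]
width: 0.0427
finger_force: 6.8
```

Run:
```python
from h import *
c=look('w5'); M=T('wrist')
```

```text
9.0 tcp chute -28.439119419121855 33.78273740353661 0.0498282781445601 [-1.80633474  8.93585517 13.67315793] [ 1.87059471  0.54665661 -0.14894602]
```

move_arm([
  [0.5,-0.005,0,0,0],
  [0.5,-0.005,0,0,0],
  [0.5,-0.005,0,0,0],
  [0.5,-0.005,0,0,0],
  [0.5,-0.005,0,0,0],
  [0.5,-0.005,0,0,0],
  [0.5,-0.005,0,0,0],
  [0.5,-0.005,0,0,0],
  [0.5,-0.005,0,0,0],
  [0.5,-0.005,0,0,0],
])

```text
clock: 9.88
position: [0.5528, -0.0328, 0.0498]
eef_rot: [-2.044, -2.386, -0.012]
ft_force: [-2.2, 9.2, 13.0]
width: 0.0428
finger_force: 7.0
```

move_arm([
  [0.5,-0.004,0,0,0],
  [0.5,-0.004,0,0,0],
  [0.5,-0.003,0,0,0],
  [0.5,-0.002,0,0,0],
  [0.5,-0.001,0,0,0],
  [0.5,0,0,0,0],
  [0.5,0.001,0,0,0],
  [0.5,0.001,0,0,0],
  [0.5,0.001,0,0,0],
  [0.5,0,0,0,0],
])

```text
clock: 10.72
position: [0.5549, -0.0468, 0.0499]
eef_rot: [2.042, 2.381, 0.003]
ft_force: [-1.3, -1.1, 12.2]
width: 0.043
finger_force: 5.5
```

Run:
```python
from h import *
c=look('w6'); M=T('wrist')
for q in ['tray','blank']: print(q,ask('wrist',q,M))
for cam in ['side','scene']:
    manip.capture(cam)
    for q in ['tray','blank']: print(cam,q,ask(cam,q,T(cam)))
```

```text
10.7167 tcp chute -28.42144012283011 -30.347958141089297 0.049885240833136446 [-1.26367453 -1.08095326 12.23806512] [-0.03287066  0.39592787  0.05083255]
tray []
blank [(0.83, array([ 0.591 , -0.0899,  0.0387]))]
side tray [(0.54, array([ 0.5965, -0.0925,  0.0399]))]
side blank []
scene tray [(0.65, array([ 0.5922, -0.0939,  0.0392]))]
scene blank [(0.44, array([ 0.5895, -0.0902,  0.0439]))]
```

The tray is at chute y ≈ -82, wholly past the gate. Lifting straight up so the gate follows the finger.

move_arm([
  [0.5,0,0,-0.004,0],
  [0.5,0,0,-0.004,0],
  [0.5,0,0,-0.005,0],
  [0.5,0,0,-0.005,0],
  [0.5,0,0,-0.005,0],
  [0.5,0,0,-0.005,0],
  [0.5,0,0,-0.005,0],
  [0.5,0,0,-0.005,0],
  [0.5,0,0,-0.005,0],
  [0.5,0,0,-0.005,0],
])

```text
clock: 12.0
position: [0.5513, -0.046, 0.0962]
eef_rot: [-2.045, -2.383, 0.002]
ft_force: [0.8, 0.4, 0.3]
width: 0.0429
finger_force: 0.0
```

move_arm([
  [0.5,0,0,-0.015,0],
  [0.5,0,0,-0.015,0],
  [0.5,0,0,-0.015,0],
  [0.5,0,0,-0.02,0],
  [0.5,0.02,0,-0.02,0],
  [0.5,0.02,0,-0.02,0],
  [0.5,0.02,0,-0.01,0],
  [0.5,0.01,0,0,0],
  [0.5,0,0,0,0],
  [0.5,0,0,0,0],
])

```text
clock: 12.83
position: [0.541, 0.023, 0.2103]
eef_rot: [-2.044, -2.385, 0.002]
ft_force: [-0.4, -0.0, -0.4]
width: 0.0424
finger_force: 0.0
```

Run:
```python
from h import *
c=look('w7'); M=T('wrist')
for q in ['tray','blank','gate_bar','dress_stick']: print(q,ask('wrist',q,M))
b=c[(abs(c[:,0])<20)&(c[:,2]>66)&(c[:,2]<74)]; print('tray walls y',np.histogram(b[:,1],bins=range(-150,20,6)))
b=c[(abs(c[:,0]+51)<12)&(c[:,2]>60)&(c[:,2]<95)&(c[:,1]>-60)&(c[:,1]<165)]; print('bar z',np.median(b[:,2]))
manip.capture('scene')
for q in ['tray','blank','dress_stick','marker','sanding_pad']: print(q,ask('scene',q,T('scene')))
```

```text
12.8333 tcp chute -31.777112151698798 40.74996630184023 0.2103328995767762 [-0.37276106 -0.01829535 -0.35374144] [-0.03278609  0.07019391 -0.02584925]
tray []
blank [(0.89, array([ 0.5924, -0.0898,  0.0394]))]
gate_bar []
dress_stick [(0.78, array([ 0.455 , -0.0649,  0.0016]))]
tray walls y (array([ 17,   0,   0,   1, 136,   0,   0,   0,   0,   0,   0,   0,   0,
         0,   0,   0,   0,  90,  50,   0,   0,   0,   0,   0,   0,   0,
         0,   0]), array([-150, -144, -138, -132, -126, -120, -114, -108, -102,  -96,  -90,
        -84,  -78,  -72,  -66,  -60,  -54,  -48,  -42,  -36,  -30,  -24,
        -18,  -12,   -6,    0,    6,   12,   18]))
bar z 85.85658371271981
tray [(0.68, array([ 0.591 , -0.0933,  0.0395]))]
blank [(0.62, array([ 0.4481, -0.0621, -0.0005])), (0.55, array([ 0.5894, -0.092 ,  0.0416]))]
dress_stick [(0.6, array([ 0.453 , -0.0636, -0.0041]))]
marker [(0.65, array([ 7.176e-01, -3.460e-02, -7.000e-04]))]
sanding_pad [(0.84, array([ 0.6285, -0.2538, -0.0028]))]
```

View pics/w7.png

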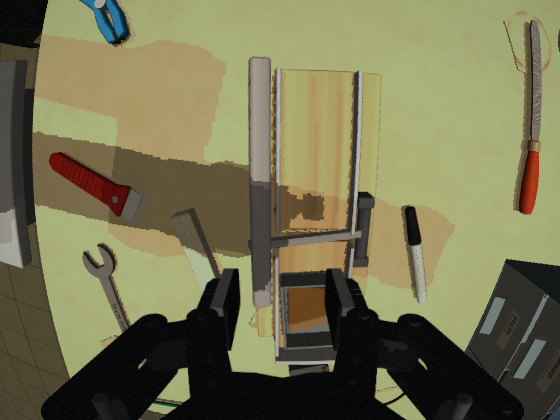

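The gate is up behind the tray (row ~240), and the bar has sprung back to z ≈ 86 mm. The tray lies flat with its glass at (305, 310), its rear wall at chute y ≈ -43, and the stone and marker are undisturbed. Handing in.

```bash
python3 -c "
from workcell import manip
print(manip.job_done())"
```

```text
the job is handed in; nothing more can be done
None
```

The tray and its glass are past the gate, lying flat about 24 mm short of the end stop; the gate has sprung up behind them, the stone, marker and hand pad are where they were, and I handed the job in at about 13 s of the 38 s allowed.

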